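# Snap the retaining clip onto the axle stub with the fork tool

### The job

One of the two axle brackets on the workbench still has its steel retaining clip sticking out of its guide. Pick up the fork tool by its wooden handle, push the clip with the fork until it snaps fully home round the groove of the shaft, without touching the clip with the gripper, then lay the tool back down flat on the bench and let go.

Things in the scene. Friction and masses are not known exactly. Their poses are not given: they have to be found in the camera images.
- fork_tool: Tool with square wooden handle and two-tined steel fork, lying flat, 250 g. Origin: under the grip point of the handle, at its underside; +x to the fork, z up. Handle x -60..45 mm, 30 wide, 26 high. Crossbar x 78..90; tines x 90..115 (tips), 10 wide, at y +-20 (gap 30), z 8..20. The similar tool with one plain rod is not wanted. Bench at z 0.
- clip: Loose bare steel clip, 90 g, 60 mm wide, 6 thick, sliding in the bracket's guide, same axes. Origin: underside, middle of the opening between its springy arms (to x 11). Upright push tab across its back: rear face x -66, 60 wide, z 0..26. Tail behind it to x -78, 10 wide, 6 high, goes between the tines. Starts 17..22 mm short of home, arms meet the shaft at 14.
- bracket: Fixed green bracket with the unfinished clip (an identical one has its clip home; sides vary). Origin: shaft axis at bench level, z up; push the clip to +x. Base x -80..50, y +-55, 8 mm high; hub x -72..30, y +-40, top z 40, clip lies on it. Rails x -58..-8, outside y +-27, to z 52. Shaft 26 mm dia. to z 80, groove 18 dia. at z 40..48.
- clip_tab (a point): Point on the rear face of the clip's push tab, mid-width, 13 mm above the clip's underside: push around here, tines either side of the tail, spreading the arms takes about 5 N. In the last 7 mm they spring shut and the clip snaps in, then stops hard. Home: clip origin on the shaft axis, this point at x -66, y 0, z 53 mm in the bracket's frame.
Things that resemble listed ones, but are neither listed nor needed, are in the scene too. Leave any pink look-alike of the fork_tool alone.

How it is judged:
By the outcome, as a careful person would: the job done as asked, in the order asked, and still so for the second after the job is handed in, with the robot touching nothing.
It also fails if it takes over 45 s, if anything falls off the work surface, if the arm or the gripper's body presses on something with over 40 N, if the wrist force passes 120 N, or if a joint passes its speed limit or range.

### The arm

A 6-joint arm with a two-finger parallel gripper is mounted at the origin on the work surface. World frame = base frame: x ahead of the robot, y to its left, z up, the work surface at z = 0. Lengths are in mm, angles in rad, forces in N, time in s.
With the tool pointing down it reaches from about 325 to 775 mm from the base axis. Payload 5.5 kg.
Tool frame: the origin (TCP) lies between the finger pads; the fingertips stand 25 mm ahead of it and the grasp point (between the pads) lies 6 mm ahead of it; z points along the fingers, y is the line along which they close (so a half turn about z gives the same grasp; the last joint's range is limited). The gripper opens to 88 mm and grips with 3 to 60 N. Pads are 20 mm wide; open, the fingers measure 115 mm over their backs; the gripper's body (75 mm by 178 mm) begins 61 mm behind the grasp point.
Start: joints at [1.14, 0.091, 1.231, -0, 1.82, -0.057], TCP at [219.099, 558.581, 247.631] pointing down, gripper open.
Joint ranges: [-2.87, 2.87], [-0.86, 2.18], [0.17, 2.46], [-1.51, 4.65], [0.06, 2.69], [-2.65, 2.65]. Speed limits (rad/s): [2.57, 2.57, 3.01, 3.14, 3.14, 3.14].

### API

Orientations are given as a 3x3 rotation matrix whose columns are the frame's x, y, z axes.
In Python, from bench import telemetry, optics, manip gives the robot as it stands. The module is installed in compiled form; this text tells all that it offers.
- The arm moves only by the shell command python3 -m pendant 'ROWS' [OPENING] [FORCE]. ROWS is JSON, a list that holds one entry, the list of rows, each a list of 4 numbers: the shift along the tool's x, y, z in m, then the turn about the tool's z in degrees. In form: [[[dx, dy, dz, yaw], ...]]. A call has exactly 10 rows; each row is the pose to reach, as a shift and turn from the pose commanded when the call began, along the tool's axes at that moment; what a row does not reach only later rows make up. A row lasts 1/10 s, in which the tool goes at most 50 mm and 8.59 degrees, less where a joint would pass 70% of its speed; a pose out of reach is approached as far as the arm can. A call with a gripper value outside its range is refused whole. OPENING is the closure, from 0 (fully open) to 1 (shut), set as the call begins (- or left out, the last holds). The fingers move at their own pace and stop on an object; FORCE is the grip in N (left out, the last holds). Time passes only in rows, so rows that repeat a pose let the fingers close, or fill a call up. It gives the time, the measured TCP pose, the force, the opening and the grip force at its end, in the units of the state.
- telemetry.sense(): the state, without advancing time (a new reading comes with each control period).
- optics.read_camera(name): name is "scene" or "side" or "wrist"; returns a dict with "color" (384x512x3 uint8, red, green, blue), "vfov" (degrees; the focal length in pixels is half the picture's height over the tangent of half this angle, whatever the lens; pixels are square), "cx", "cy" (the principal point, pixels), "view" (4x4, takes a point from world to camera coordinates). Camera axes: x right, y up, looking along -z (the intrinsics and any distortion apply to the point x, -y, -z); pixel columns grow to the right and rows downward; lengths in mm; the calibration is good to about 2 mm. A picture is of the moment at which its call begins. There is no depth.
- manip.hand_in(): hands the job in; it is judged then, once.
The state is a dict: "time_s": time; "joints": joint angles; "dq": joint speeds; "joint_efforts": joint torques, N m; "eef_pos": TCP position; "tcp_rot": TCP orientation; "force": force on the tool from outside, world axes, zero at the start; "moment": the same for the moment, N m; "width": opening from 0.0 (shut) to 1.0 (fully open); "grip_force": force on a finger pad.
Only numpy, scipy, OpenCV 4.12 (cv2) and the standard library are available. Lean on these libraries where they do the work, as an engineer would, in place of code of your own. Each camera call takes 0.05 s, during which the arm holds its last target. There are 200 camera calls.

## Working session

There is one attempt and no reset: what is moved stays moved. The work goes in short steps, Python scripts to look and compute and a shell command to move; the robot and the scene stay as the last step left them, time stands still between calls to the robot, and variables do not carry over. Pictures are saved under pics/ and viewed, at most 10 in all, crops included, and the job is handed in when it is done.

```bash
mkdir -p pics
cat > h.py <<'E'
import numpy as np, cv2
from bench import telemetry, optics, manip
def shot(n,name):
    c=optics.read_camera(n); cv2.imwrite(f'pics/{name}.png',c['color'][:,:,::-1])
    np.savez(f'pics/{name}.npz',**{k:np.array(c[k]) for k in c}); return c
def load(name): return np.load(f'pics/{name}.npz')
def ray(c,u,v):
    f=192/np.tan(np.radians(float(c['vfov']))/2)
    d=np.array([(u-c['cx'])/f,-(v-c['cy'])/f,-1]); V=c['view']; R=V[:3,:3]; 
    return -R.T@V[:3,3], R.T@d
def pt(c,u,v,z):
    o,d=ray(c,u,v); return (o+d*(z-o[2])/d[2])
def proj(c,p):
    f=192/np.tan(np.radians(float(c['vfov']))/2); q=c['view']@np.append(p,1)
    return np.array([c['cx']+f*q[0]/-q[2], c['cy']-f*q[1]/-q[2]])
E
python3 - <<'E'
from h import *
a=shot('scene','a1');b=shot('side','b1');
print({k:a[k] for k in a if k!='color'},{k:b[k] for k in b if k!='color'})
s=telemetry.sense();print(s['eef_pos'],s['tcp_rot'],s['time_s'],a.keys())
im=np.hstack([cv2.imread('pics/a1.png'),cv2.imread('pics/b1.png')])
cv2.imwrite('pics/v1.png',cv2.resize(im,(800,300),interpolation=cv2.INTER_AREA))
cv2.imwrite('pics/v1a.png',cv2.resize(cv2.imread('pics/a1.png'),(800,600),interpolation=cv2.INTER_CUBIC))
E
```

```text
{'vfov': 54.33912106100883, 'cx': 260.2014175922157, 'cy': 193.56751784140653, 'view': array([[-3.70716420e-01,  9.28713939e-01, -7.73013347e-03,
         1.98895153e+02],
       [-6.06239358e-01, -2.35671468e-01,  7.59560926e-01,
         2.66958523e+02],
       [ 7.03593048e-01,  2.86268018e-01,  6.50390225e-01,
        -1.25525023e+03],
       [ 0.00000000e+00,  0.00000000e+00,  0.00000000e+00,
         1.00000000e+00]])} {'vfov': 42.43257430912102, 'cx': 258.48935929246295, 'cy': 179.74713930183015, 'view': array([[ 7.65448041e-01, -6.43452859e-01,  7.59695651e-03,
        -4.09615771e+02],
       [ 4.35818680e-01,  5.27061216e-01,  7.29567374e-01,
        -2.60832198e+02],
       [-4.73446274e-01, -5.55135022e-01,  6.83866751e-01,
        -8.62943874e+02],
       [ 0.00000000e+00,  0.00000000e+00,  0.00000000e+00,
         1.00000000e+00]])}
[219.00587757 558.36887741 246.63029775] [[-9.30946659e-01  3.65154520e-01 -7.03236683e-04]
 [ 3.65155190e-01  9.30945305e-01 -1.58926227e-03]
 [ 7.43485878e-05 -1.73630892e-03 -9.99998490e-01]] 0.1 dict_keys(['color', 'vfov', 'cx', 'cy', 'view'])
```

View pics/v1a.png

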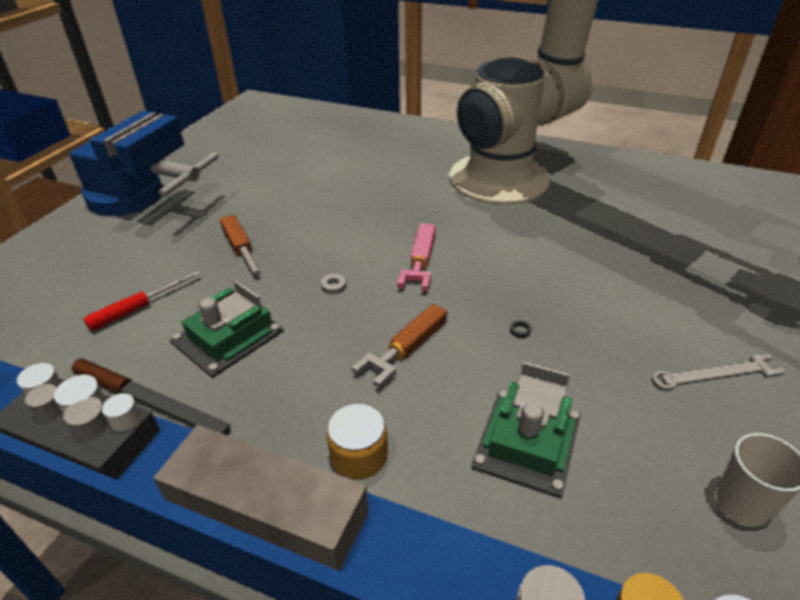

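View pics/b1.png

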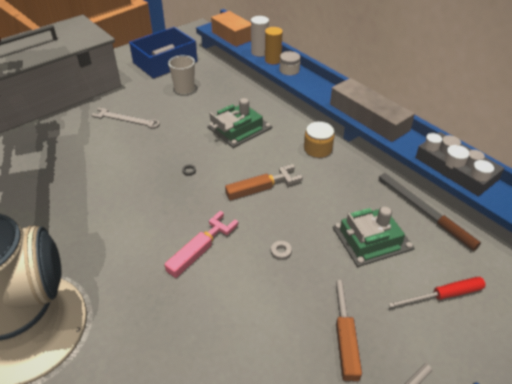

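The orange fork tool is at scene (400,345) in the 800-px picture. The brackets are at (225,325) and (530,430), and the second seems to have the protruding clip. I'll enlarge these next.

Run:
```python
import cv2,numpy as np
a=cv2.imread('pics/a1.png');b=cv2.imread('pics/b1.png')
c=lambda im,x,y,w,h,s:cv2.resize(im[y:y+h,x:x+w],(w*s,h*s),interpolation=cv2.INTER_CUBIC)
# each tile 400x300: 80x60 at5x
t=[c(a,300,225,80,90,4)[:300],c(a,105,175,80,75,4),c(a,220,185,80,75,4),c(b,200,85,80,75,4),c(b,330,195,80,75,4),c(b,220,155,80,75,4)]
t=[x[:300,:266] if 0 else cv2.resize(x,None,fx=1,fy=1) for x in t]
t=[cv2.resize(x,(320,300)) for x in t]
im=np.vstack([np.hstack(t[:3]),np.hstack(t[3:])]); 
cv2.imwrite('pics/v2.png',cv2.resize(im,(800,500),interpolation=cv2.INTER_AREA))
```

```text
(no output)
```

View pics/v2.png

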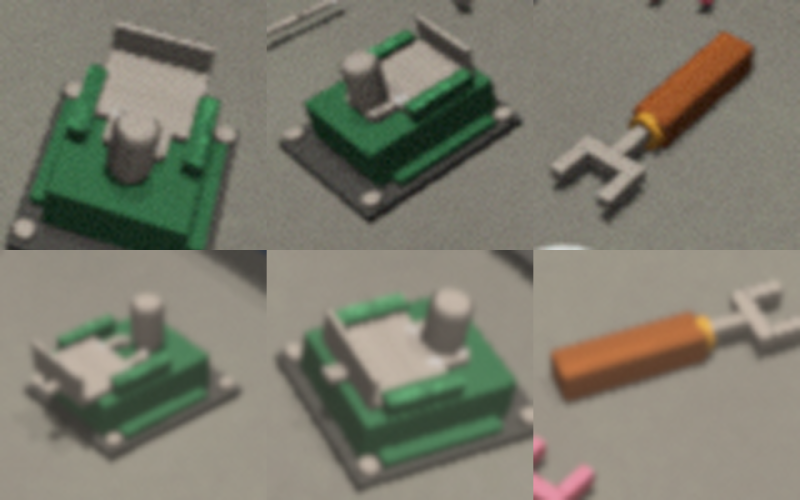

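The tile at top left and bottom left (scene ~(340,262)) shows the unfinished bracket, with the tab overhanging. The other bracket's clip is home. Next I fit the poses from the keypoints.

```bash
cat > fit.py <<'E'
from h import *
from scipy.optimize import least_squares
a=load('a1');b=load('b1')
S=lambda u,v,ox,oy,tx,ty:((u-tx)/3.3333+ox,(v-ty)/3.3333+oy)
def P(q,p):
    c,s=np.cos(q[2]),np.sin(q[2]); return np.array([q[0]+c*p[0]-s*p[1],q[1]+s*p[0]+c*p[1],p[2]])
def fit(obs,q0,ext=False):
    def r(q): 
        return np.concatenate([proj(c,P(q,[p[0]-(q[3] if len(p)>3 else 0),p[1],p[2]]))-uv for c,p,uv in obs])
    best=min((least_squares(r,np.r_[q0,t,[20]*ext],loss='soft_l1') for t in np.linspace(-3,3,7)),key=lambda z:z.cost)
    return best.x,r(best.x).reshape(-1,2)
ta=lambda u,v:S(u,v,220,185,533.3,0); tb=lambda u,v:S(u,v,220,155,533.3,250)
tool=[(a,(115,20,20),ta(604,199)),(a,(115,-20,20),ta(557,170)),(a,(-60,-15,26),ta(722,33)),(a,(-60,15,26),ta(752,44)),
(b,(115,20,20),tb(780,287)),(b,(-60,15,26),tb(553,352)),(b,(-60,-15,26),tb(565,375)),(b,(-60,-15,0),tb(567,398)),(b,(45,15,26),tb(698,316)),(b,(45,-15,26),tb(712,338))]
ba=lambda u,v:S(u,v,300,225,0,0); bb=lambda u,v:S(u,v,200,85,0,250)
br=[(a,(0,0,80),ba(134,124)),(b,(0,0,80),bb(147,299)),(a,(30,40,40),ba(188,235)),(a,(30,-40,40),ba(50,190)),
(b,(50,-55,0),bb(240,388)),(b,(-80,-55,0),bb(112,460)),(b,(30,-40,40),bb(208,348)),
(a,(-66,-30,66,1),ba(115,25)),(a,(-66,30,66,1),ba(214,47)),(b,(-66,30,66,1),bb(33,343)),(b,(-66,-30,66,1),bb(80,380))]
if __name__=='__main__':
    np.set_printoptions(precision=2,suppress=True)
    for o,q,e in((tool,pt(a,*ta(690,85),26)[:2],0),(br,pt(a,*ba(134,124),80)[:2],1)):
        x,r=fit(o,q,e); print(x); print(r.T)
E
python3 fit.py
```

```text
[528.14  12.29  -0.29]
[[-0.64 -0.57  0.05  1.17  0.71 -0.9   0.36  0.13 -1.13  0.18]
 [ 0.01  0.11 -1.5   0.22 -0.78 -0.54  1.35  2.81 -2.18 -0.46]]
[664.04 210.82   0.02  19.01]
[[ 1.88 -0.12  1.59 -0.59  0.63  0.22  0.89  0.21  0.66  0.01  0.94]
 [ 0.31  1.03 -0.12  0.43  2.14  1.28  1.95 -0.92  0.17 -0.02 -0.03]]
```

```bash
python3 -m pendant '[[[-0.02,-0.016,0,0],[-0.055,-0.045,0,0],[-0.095,-0.077,0,0],[-0.135,-0.11,0,0],[-0.175,-0.142,0,0],[-0.215,-0.175,0,0],[-0.255,-0.207,0,0],[-0.295,-0.24,0.01,0],[-0.33,-0.268,0.02,0],[-0.35,-0.285,0.03,0]]]' 0
python3 -m pendant '[[[-0.02,-0.016,0,-1],[-0.05,-0.04,0,-2],[-0.08,-0.065,0,-3],[-0.11,-0.09,0.01,-4],[-0.13,-0.105,0.01,-5],[-0.137,-0.111,0.01,-5],[-0.137,-0.111,0.01,-5],[-0.137,-0.111,0.01,-5],[-0.137,-0.111,0.01,-5],[-0.137,-0.111,0.01,-5]]]'
python3 - <<'E'
from h import *
w=shot('wrist','w1');print(w['view'],w['vfov'],w['cx'],w['cy'])
cv2.imwrite('pics/w1v.png',cv2.resize(cv2.imread('pics/w1.png'),(800,600),interpolation=cv2.INTER_CUBIC))
E
```

```text
time_s: 1.1
eef_pos: [441.8, 162.7, 217.1]
tcp_rot: [[-0.93, 0.367, 0.0], [0.367, 0.93, -0.001], [-0.001, -0.0, -1.0]]
force: [0.5, 0.5, 0.8]
width: 1.002
grip_force: 0.0
time_s: 2.1
eef_pos: [527.6, 13.2, 208.1]
tcp_rot: [[-0.96, 0.281, 0.001], [0.281, 0.96, 0.0], [-0.001, 0.0, -1.0]]
force: [-0.3, 0.5, 0.1]
width: 1.001
grip_force: 0.0
[[ 2.81850868e-01  9.59458026e-01  6.19316920e-04 -1.62774233e+02]
 [-9.28980543e-01  2.73059074e-01 -2.49867750e-01  5.06360513e+02]
 [-2.39906728e-01  6.98501089e-02  9.68279776e-01 -2.24396927e+02]
 [ 0.00000000e+00  0.00000000e+00  0.00000000e+00  1.00000000e+00]] 65.23569959187226 254.69917415991696 194.88147519763444
```

View pics/w1v.png

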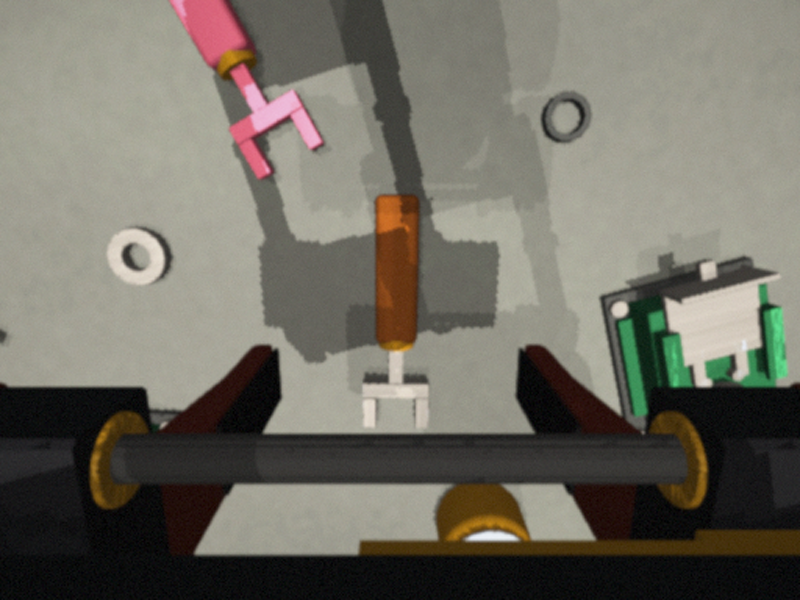

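Handle top spans rows 195–343 and columns 376–418. The tine tips are at (369,427) and (421,427), and the clip tab's upper edge runs from (668,302) to (778,273), tail at (707,268).

Run:
```python
from h import *
np.set_printoptions(precision=1,suppress=True)
w=load('w1');k=.64
A=[(376,196),(418,196),(376,342),(417,342)]
p=[pt(w,u*k,v*k,26) for u,v in A]; print(np.array(p))
t=[pt(w,u*k,v*k,20) for u,v in((369,427),(421,427))];print(np.array(t))
r=(p[0]+p[1])/2; f=(p[2]+p[3])/2; tt=(t[0]+t[1])/2
d=tt-r; print(np.linalg.norm(f-r),np.linalg.norm(d[:2]),'yaw',np.arctan2(d[1],d[0]),'org',r+d/np.linalg.norm(d)*60, np.linalg.norm(p[0]-p[1]))
for u,v in((672,302),(778,273)): print(pt(w,u*k,v*k,66))
print(pt(w,707*k,265*k,46))
for q in((528.14,12.29,-.29),):
  c,s=np.cos(q[2]),np.sin(q[2])
  for X in((-60,15,26),(-60,-15,26),(45,15,26),(115,20,20),(115,-20,20)): print(proj(w,[q[0]+c*X[0]-s*X[1],q[1]+s*X[0]+c*X[1],X[2]])/k)
```

```text
[[466.1  17.6  26. ]
 [473.9  44.2  26. ]
 [563.3 -12.2  26. ]
 [571.6  15.9  26. ]]
[[629.3 -38.3  20. ]
 [640.5  -0.2  20. ]]
101.75305402709871 172.41801895284692 yaw -0.295160210516042 org [527.3  13.5  23.9] 27.757653403539162
[577.  174.8  66. ]
[577.  238.6  66. ]
[567.1 210.   46. ]
[417.8 197.7]
[372.5 197.5]
[415.7 347.8]
[420.6 431.4]
[368.5 431.2]
```

```bash
python3 -m pendant '[[[0,0,0.02,0.5],[0,0,0.055,0.5],[0,0,0.09,0.5],[0,0,0.12,0.5],[0,0,0.145,0.5],[0,0,0.16,0.5],[0,0,0.17,0.5],[0,0,0.176,0.5],[0,0,0.179,0.5],[0,0,0.18,0.5]]]' 0
python3 -m pendant '[[[0,0,0,0],[0,0,0,0],[0,0,0,0],[0,0,0,0],[0,0,0,0],[0,0,0,0],[0,0,0,0],[0,0,0,0],[0,0,0,0],[0,0,0,0]]]' 1 45
```

```text
time_s: 3.15
eef_pos: [528.4, 12.1, 28.4]
tcp_rot: [[-0.957, 0.291, 0.001], [0.291, 0.957, -0.0], [-0.001, 0.0, -1.0]]
force: [1.2, 0.0, -0.2]
width: 1.002
grip_force: 0.0
time_s: 4.15
eef_pos: [527.9, 12.0, 27.6]
tcp_rot: [[-0.957, 0.291, -0.0], [0.291, 0.957, -0.0], [0.0, -0.0, -1.0]]
force: [0.4, -0.4, -0.2]
width: 0.341
grip_force: 45.0
```

```bash
python3 -m pendant '[[[0,0,-0.008,0],[0,0,-0.025,0],[0,0,-0.05,0],[0,0,-0.075,0],[0.01,0.012,-0.09,-1],[0.03,0.035,-0.095,-3],[0.055,0.062,-0.095,-6],[0.08,0.09,-0.095,-9],[0.105,0.119,-0.095,-12],[0.125,0.141,-0.095,-15]]]'
python3 -m pendant '[[[0.008,0.011,0,-1],[0.01,0.022,0,-2],[0.01,0.026,0,-2.7],[0.01,0.026,0,-2.7],[0.01,0.026,0,-2.7],[0.01,0.026,0,-2.7],[0.01,0.026,0,-2.7],[0.01,0.026,0,-2.7],[0.01,0.026,0,-2.7],[0.01,0.026,0,-2.7]]]'
python3 - <<'E'
from h import *
w=shot('wrist','w2');shot('scene','a2');shot('side','b2')
print(telemetry.sense()['eef_pos'])
a=cv2.imread('pics/w2.png')[60:330,120:480]
cv2.imwrite('pics/w2v.png',cv2.resize(a,(800,600),interpolation=cv2.INTER_CUBIC))
E
```

```text
time_s: 5.15
eef_pos: [447.4, 185.7, 122.4]
tcp_rot: [[-1.0, 0.029, -0.001], [0.029, 1.0, 0.001], [0.001, 0.001, -1.0]]
force: [0.2, 0.5, -2.7]
width: 0.341
grip_force: 45.0
time_s: 6.15
eef_pos: [440.2, 209.6, 122.7]
tcp_rot: [[-1.0, -0.014, 0.0], [-0.014, 1.0, -0.0], [-0.0, -0.0, -1.0]]
force: [-0.5, 0.3, -2.7]
width: 0.338
grip_force: 45.0
[440.18264362 209.69413943 122.64760357]
```

View pics/w2v.png

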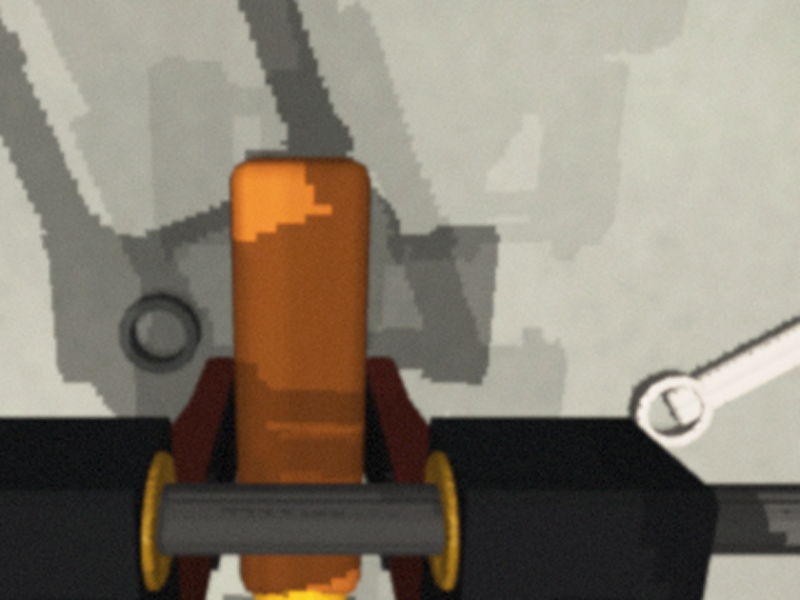

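The wrist view shows only the held handle, straight in the fingers (columns 232–368), and the gripper hides the fork. I'll use the scene and side views.

Run:
```python
import cv2,numpy as np
a=cv2.imread('pics/a2.png')[190:310,285:385];b=cv2.imread('pics/b2.png')[75:165,170:285]
A=cv2.resize(a,(400,480),interpolation=cv2.INTER_CUBIC);B=cv2.resize(b,None,fx=3.478,fy=3.478,interpolation=cv2.INTER_CUBIC)
o=np.zeros((480,800,3),np.uint8);o[:,:400]=A;o[:B.shape[0],400:]=B[:,:400];cv2.imwrite('pics/v3.png',o);print(B.shape)
```

```text
(313, 400, 3)
```

View pics/v3.png

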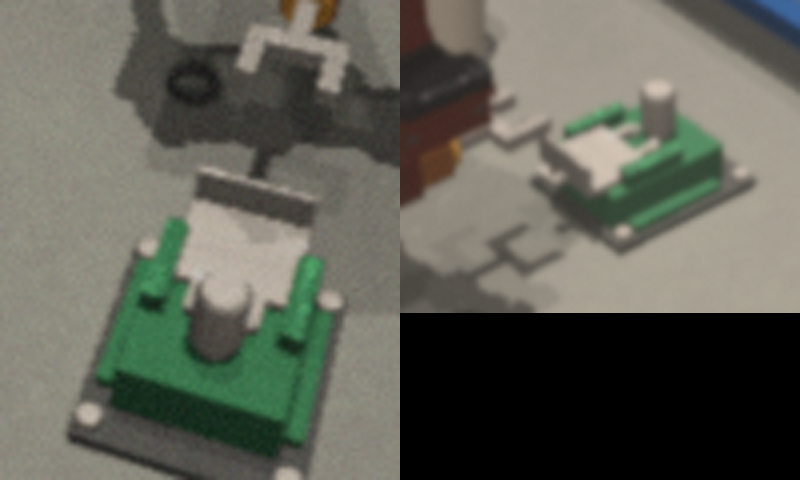

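Left (scene) view: tine tips at (250,68) and (331,90), tab top corners at (200,168) and (317,200), shaft top at (226,290). The side view agrees with this. I'll compare it with the known fork position to remove camera bias.

Run:
```python
from h import *
np.set_printoptions(precision=1,suppress=True)
a=load('a2'); m=lambda u,v:(u/4+285,v/4+190)
b=load('b2'); n=lambda u,v:((u-400)/3.478+170,v/3.478+75)
print('tines',pt(a,*m(246,68),114.7),pt(a,*m(331,90),114.7),'exp 555,189.4/229.4')
print('tine side',pt(b,*n(552,123),114.7),pt(b,*n(518,100),114.7))
print('tab',pt(a,*m(200,168),66),pt(a,*m(317,200),66))
print('tab side',pt(b,*n(543,135),66),pt(b,*n(594,176),66))
print('shaft',pt(a,*m(226,289),80),pt(b,*n(658,90),80))
print('basescrews',pt(a,*m(147,250),10),pt(a,*m(330,301),10),pt(a,*m(89,415),10),pt(a,*m(287,475),10))
```

```text
tines [553.5 190.7 114.7] [554.2 232.2 114.7] exp 555,189.4/229.4
tine side [553.2 184.5 114.7] [551.3 220.8 114.7]
tab [580.5 180.1  66. ] [580.9 238.5  66. ]
tab side [578.5 234.2  66. ] [577.2 172.8  66. ]
shaft [663.8 209.7  80. ] [664. 210.  80.]
basescrews [593.8 162.   10. ] [592.7 256.7  10. ] [702.6 162.2  10. ] [700.5 255.3  10. ]
```

```bash
python3 -m pendant '[[[0,0,0.005,0],[0,0,0.015,0],[0,0,0.028,0.5],[0,0,0.041,0.5],[0,0,0.05,0.5],[0,0,0.054,0.5],[0,0,0.056,0.5],[0,0,0.056,0.5],[0,0,0.056,0.5],[0,0,0.056,0.5]]]'
python3 -m pendant '[[[-0.003,0,0,0],[-0.007,0,0,0],[-0.011,0,0,0],[-0.015,0,0,0],[-0.018,0,0,0],[-0.021,0,0,0],[-0.024,0,0,0],[-0.026,0,0,0],[-0.028,0,0,0],[-0.03,0,0,0]]]'
python3 - <<'E'
from h import *
shot('scene','a3');shot('side','b3')
a=cv2.imread('pics/a3.png')[190:310,285:385];b=cv2.imread('pics/b3.png')[75:165,170:285]
A=cv2.resize(a,(400,480),interpolation=cv2.INTER_CUBIC);B=cv2.resize(b,None,fx=3.478,fy=3.478,interpolation=cv2.INTER_CUBIC)
o=np.zeros((480,800,3),np.uint8);o[:,:400]=A;o[:B.shape[0],400:]=B[:,:400];cv2.imwrite('pics/v4.png',o)
E
```

```text
time_s: 7.3
eef_pos: [440.5, 209.9, 67.3]
tcp_rot: [[-1.0, -0.005, 0.001], [-0.005, 1.0, 0.0], [-0.001, 0.0, -1.0]]
force: [0.4, -0.3, -2.5]
width: 0.338
grip_force: 45.0
time_s: 8.3
eef_pos: [470.2, 209.8, 66.6]
tcp_rot: [[-1.0, -0.005, -0.0], [-0.005, 1.0, -0.0], [0.0, -0.0, -1.0]]
force: [-0.5, -0.4, -2.6]
width: 0.343
grip_force: 45.0
```

View pics/v4.png

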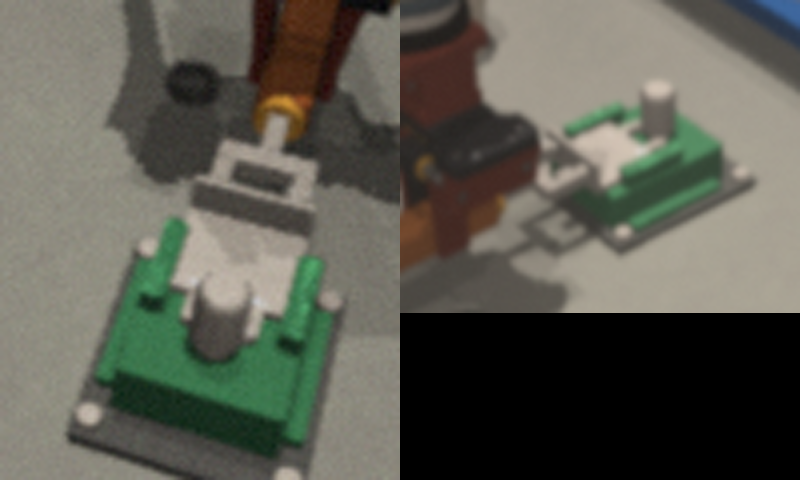

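The fork is in contact with the tab, tines below the tab's top, and the clip has started to move (tab corner now at (195,180)). I keep pushing.

```bash
python3 -m pendant '[[[-0.001,0,0,0],[-0.002,0,0,0],[-0.003,0,0,0],[-0.004,0,0,0],[-0.005,0,0,0],[-0.006,0,0,0],[-0.007,0,0,0],[-0.008,0,0,0],[-0.009,0,0,0],[-0.01,0,0,0]]]'
python3 -m pendant '[[[-0.0005,0,0,0],[-0.001,0,0,0],[-0.0015,0,0,0],[-0.002,0,0,0],[-0.0025,0,0,0],[-0.003,0,0,0],[-0.003,0,0,0],[-0.003,0,0,0],[-0.003,0,0,0],[-0.003,0,0,0]]]'
```

```text
time_s: 9.4
eef_pos: [480.5, 209.9, 66.6]
tcp_rot: [[-1.0, -0.005, 0.001], [-0.005, 1.0, -0.0], [-0.001, -0.0, -1.0]]
force: [-0.9, -0.3, -2.8]
width: 0.336
grip_force: 45.0
time_s: 10.4
eef_pos: [483.2, 209.9, 66.6]
tcp_rot: [[-1.0, -0.005, 0.0], [-0.005, 1.0, 0.0], [-0.0, 0.0, -1.0]]
force: [0.4, 0.4, -1.8]
width: 0.34
grip_force: 45.0
```

```bash
python3 -m pendant '[[[-0.0002,0,0,0],[-0.0004,0,0,0],[-0.0006,0,0,0],[-0.0008,0,0,0],[-0.001,0,0,0],[-0.0012,0,0,0],[-0.0014,0,0,0],[-0.0016,0,0,0],[-0.0018,0,0,0],[-0.002,0,0,0]]]'
python3 - <<'E'
from h import *
shot('scene','a4');shot('side','b4')
a=cv2.imread('pics/a4.png')[190:310,285:385];b=cv2.imread('pics/b4.png')[75:165,170:285]
A=cv2.resize(a,(400,480),interpolation=cv2.INTER_CUBIC);B=cv2.resize(b,None,fx=3.478,fy=3.478,interpolation=cv2.INTER_CUBIC)
o=np.zeros((480,800,3),np.uint8);o[:,:400]=A;o[:B.shape[0],400:]=B[:,:400];cv2.imwrite('pics/v5.png',o)
E
```

```text
time_s: 11.4
eef_pos: [484.8, 209.9, 66.6]
tcp_rot: [[-1.0, -0.005, -0.001], [-0.005, 1.0, -0.0], [0.001, -0.0, -1.0]]
force: [-3.9, -0.5, -1.5]
width: 0.342
grip_force: 45.0
```

View pics/v5.png

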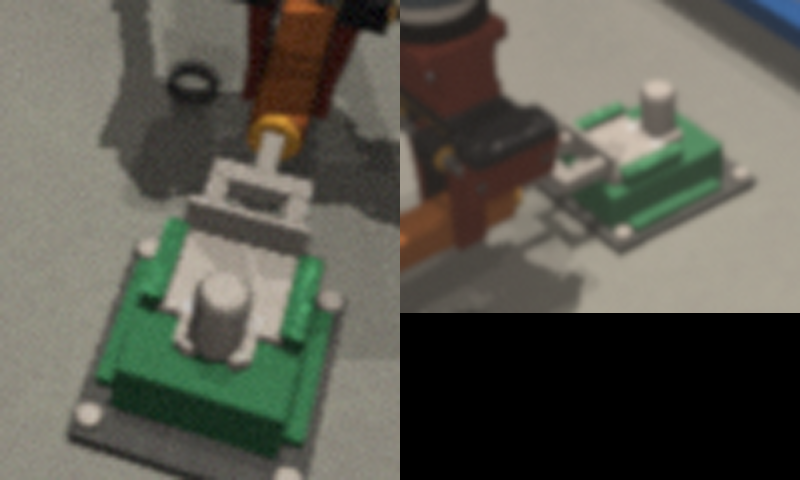

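The clip arms now reach past the shaft (ends at (185,345) and (242,358)), so it's home or nearly so. I press a bit more to feel the hard stop.

```bash
python3 -m pendant '[[[-0.0002,0,0,0],[-0.0004,0,0,0],[-0.0006,0,0,0],[-0.0008,0,0,0],[-0.001,0,0,0],[-0.0012,0,0,0],[-0.0014,0,0,0],[-0.0015,0,0,0],[-0.0015,0,0,0],[-0.0015,0,0,0]]]'
```

```text
time_s: 12.5
eef_pos: [485.1, 210.0, 66.5]
tcp_rot: [[-1.0, -0.005, -0.004], [-0.005, 1.0, -0.0], [0.004, -0.0, -1.0]]
force: [-11.0, -0.1, 2.6]
width: 0.339
grip_force: 45.0
```

The tip has stopped at 11 N, which is the hard stop. Next: retreat, lift, return to the clear original spot, and lay the tool down.

```bash
python3 -m pendant '[[[0.002,0,0,0],[0.006,0,0,0],[0.013,0,0,0],[0.022,0,0,0],[0.032,0,0,0],[0.042,0,0,0],[0.05,0,-0.005,0],[0.05,0,-0.02,0],[0.05,0,-0.037,0],[0.05,0,-0.05,0]]]'
python3 -m pendant '[[[-0.003,-0.008,0,0],[-0.013,-0.028,0,2],[-0.026,-0.056,0,5],[-0.039,-0.084,0,8],[-0.052,-0.112,0,11],[-0.065,-0.14,0,14],[-0.078,-0.168,0,16],[-0.087,-0.188,0,16],[-0.092,-0.198,0,16],[-0.092,-0.198,0,16]]]'
python3 -m pendant '[[[0,0,0.006,0],[0,0,0.018,0],[0,0,0.033,0],[0,0,0.048,0],[0,0,0.06,0],[0,0,0.07,0],[0,0,0.077,0],[0,0,0.081,0],[0,0,0.082,0],[0,0,0.082,0]]]'
python3 - <<'E'
from h import *
shot('scene','a5');shot('side','b5')
a=cv2.imread('pics/a5.png')[160:310,190:390];b=cv2.imread('pics/b5.png')[75:225,170:370]
o=np.hstack([cv2.resize(x,(400,300),interpolation=cv2.INTER_CUBIC) for x in(a,b)]);cv2.imwrite('pics/v6.png',o)
E
```

```text
time_s: 13.5
eef_pos: [437.3, 209.9, 119.3]
tcp_rot: [[-1.0, -0.005, 0.003], [-0.005, 1.0, 0.001], [-0.003, 0.001, -1.0]]
force: [-0.6, 0.3, -2.1]
width: 0.341
grip_force: 45.0
time_s: 14.5
eef_pos: [529.8, 10.8, 116.1]
tcp_rot: [[-0.962, 0.273, -0.001], [0.273, 0.962, -0.0], [0.001, -0.0, -1.0]]
force: [-0.6, -0.6, -2.7]
width: 0.338
grip_force: 45.0
time_s: 15.5
eef_pos: [529.9, 12.1, 35.0]
tcp_rot: [[-0.963, 0.271, 0.001], [0.271, 0.963, -0.0], [-0.001, 0.0, -1.0]]
force: [-0.2, 0.9, -3.2]
width: 0.339
grip_force: 45.0
```

View pics/v6.png

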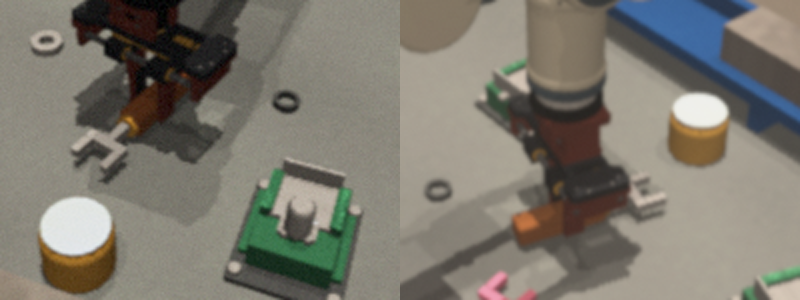

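The clip stays home around the shaft, and the fork hovers about 7 mm above its clear original spot. Lowering and releasing.

```bash
python3 -m pendant '[[[0,0,0.001,0],[0,0,0.002,0],[0,0,0.003,0],[0,0,0.004,0],[0,0,0.005,0],[0,0,0.006,0],[0,0,0.0065,0],[0,0,0.007,0],[0,0,0.007,0],[0,0,0.007,0]]]'
python3 - <<'E'
from h import *
np.set_printoptions(precision=1,suppress=True)
a=load('a5'); print([pt(a,190+u/2,160+v/2,66) for u,v in((287,160),(345,175))], pt(a,190+301/2,160+202/2,80))
E
```

```text
time_s: 16.6
eef_pos: [529.7, 12.1, 27.6]
tcp_rot: [[-0.963, 0.271, 0.0], [0.271, 0.963, -0.0], [-0.0, 0.0, -1.0]]
force: [-0.2, -0.6, -2.6]
width: 0.339
grip_force: 45.0
[array([602.9, 182.3,  66. ]), array([601.6, 238.7,  66. ])] [661.7 207.4  80. ]
```

```bash
python3 -m pendant '[[[0,0,0.0002,0],[0,0,0.0004,0],[0,0,0.0006,0],[0,0,0.0008,0],[0,0,0.001,0],[0,0,0.001,0],[0,0,0.001,0],[0,0,0.001,0],[0,0,0.001,0],[0,0,0.001,0]]]'
```

```text
time_s: 17.6
eef_pos: [529.7, 12.1, 27.6]
tcp_rot: [[-0.963, 0.271, 0.0], [0.271, 0.963, -0.0], [-0.0, 0.0, -1.0]]
force: [-4.0, 0.4, 5.4]
width: 0.343
grip_force: 45.0
```

Supported by the bench now. Opening, then lifting away.

```bash
python3 -m pendant '[[[0,0,0,0],[0,0,0,0],[0,0,0,0],[0,0,0,0],[0,0,0,0],[0,0,0,0],[0,0,0,0],[0,0,0,0],[0,0,0,0],[0,0,0,0]]]' 0
python3 -m pendant '[[[0,0,-0.005,0],[0,0,-0.015,0],[0,0,-0.03,0],[0,0,-0.05,0],[0,0,-0.075,0],[0,0,-0.1,0],[0,0,-0.125,0],[0,0,-0.15,0],[0,0,-0.17,0],[0,0,-0.18,0]]]'
python3 - <<'E'
from h import *
shot('scene','a6');shot('wrist','w6')
a=cv2.imread('pics/a6.png')[160:310,190:390];b=cv2.imread('pics/w6.png')[90:390,150:512]
o=np.hstack([cv2.resize(a,(440,330),interpolation=cv2.INTER_CUBIC),cv2.resize(b,(360,330))]);cv2.imwrite('pics/v7.png',o)
E
```

```text
time_s: 18.6
eef_pos: [529.7, 12.1, 26.6]
tcp_rot: [[-0.963, 0.271, -0.0], [0.271, 0.963, -0.0], [0.0, -0.0, -1.0]]
force: [0.4, -0.0, 0.3]
width: 0.999
grip_force: 0.0
time_s: 19.6
eef_pos: [530.4, 12.1, 210.7]
tcp_rot: [[-0.963, 0.271, 0.005], [0.271, 0.963, -0.0], [-0.005, 0.001, -1.0]]
force: [0.5, 0.3, -0.2]
width: 1.0
grip_force: 0.0
```

View pics/v7.png

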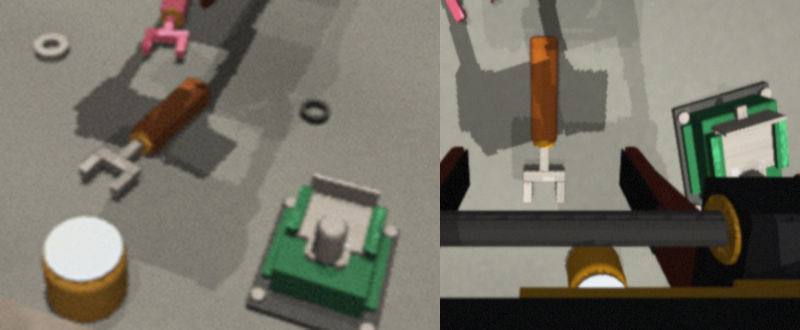

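The tool lies flat and free at its old spot (handle around (170,115)). The clip is home in the bracket, with its arms round the shaft at (330,240).

```bash
python3 -c "
from bench import manip
print(manip.hand_in())"
```

```text
the job is handed in; nothing more can be done
None
```

The clip is pushed home against its hard stop (11 N at the fork), the fork tool lies flat and released at its original spot, and the job was handed in at about 20 s; the hand-in returned no verdict.

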